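# Cock the latching kicker of the ball-launch jig and take a test shot

### The arm

A 6-joint arm with a two-finger parallel gripper is mounted at the origin on the work surface. World frame = base frame: x ahead of the robot, y to its left, z up, the work surface at z = 0. Lengths are in m, angles in rad, forces in N, time in s.
With the tool pointing down it reaches from about 0.25 to 0.725 m from the base axis. Payload 4 kg.
Tool frame: the origin (TCP) lies at the very end of the fingers, on their centre line; the grasp point (between the pads) lies 19 mm behind it; z points along the fingers, y is the line along which they close (so a half turn about z gives the same grasp; the last joint's range is limited). The gripper opens to 85 mm and grips with 20 to 120 N. Pads are 22 mm wide; open, the fingers measure 114 mm over their backs; the gripper's body (76 mm by 85 mm) begins 54 mm behind the grasp point. The pads swing forward as they close: fully open they stand 13 mm farther back than shut.
Start: joints at [-1.177, 0.241, 0.005, 1.335, 0, 1.571], TCP at [0.192, -0.462, 0.205] pointing down, gripper open.
Joint ranges: [-2.72, 2.72], [-1.05, 1.87], [-1.09, 1.28], [-1.99, 2.15], [-1.42, 1.44], [-3.14, 3.14]. Speed limits (rad/s): [2.79, 2.79, 3.14, 3.14, 3.14, 3.14].

### API

Orientations are given as a unit quaternion [x, y, z, w].
In Python, from workcell import bot, vision, workorder, boxes_of gives the robot as it stands.
- The arm moves only by the tool send_rows, never from a script. Its argument "motion" is text: rows parted by semicolons, each of 5 numbers parted by spaces: the closure, from -1 (fully open) to 1 (shut), so that 0 is half open, then the shift along the tool's x, y, z in cm, then the turn about the tool's z in rad. In form: claw x y z twist; .... A call has 1 to 5 rows; each row is the pose to reach, as a shift and turn from the pose commanded when the call began, along the tool's axes at that moment; what a row does not reach only later rows make up. A row lasts 1/10 s, in which the tool goes at most 50 mm and 8.59 degrees, less where a joint would pass 70% of its speed; a pose out of reach is approached as far as the arm can. A call with a gripper value outside its range is refused whole. The fingers move at their own pace and stop on an object; the grip force is fixed at half the most. Time passes only in rows, so rows that repeat a pose let the fingers close. It gives the time, the measured TCP pose, the force, the opening and the grip force at its end, in the units of the state.
- bot.get_obs(): the state, without advancing time (a new reading comes with each control period).
- vision.camera(name): name is "side" or "top"; returns the picture (384x512x3 uint8, red, green, blue); there is no depth.
- vision.camera_model(name): a dict with "fov_y" (degrees; the focal length in pixels is half the picture's height over the tangent of half this angle, whatever the lens; pixels are square), "cx", "cy" (the principal point, pixels), "k1" (the pictures are not rectified: a ray, as slopes to the right and down, at radius r is drawn at 1 + k1 r^2 times it, then the intrinsics apply), "world_from_camera" (4x4, takes a point from camera to world coordinates). Camera axes: x right, y down, z forward; pixel columns grow to the right and rows downward; lengths in m; the calibration is good to about 2 mm. A picture is of the moment at which its call begins. camera_model takes no time and is no camera call.
- workorder.job_done(): hands the job in; it is judged then, once.
Trained networks look in the newest picture that a camera, given by its name, has taken for a name from the list of things; names that differ only in an ending like _2 or _b are one class to them, and where a whole thing is asked for, a point or a joint stands for the part that bears it (a point fixed in the world has none). Each returns a list of dicts, best first, with "conf" (0 to 1); they miss things now and then, are a little off and sometimes report something else, mostly with a low value. They report only what shows in the picture. A call takes as long as a camera call.
- boxes_of(camera, target): "rect" ([centre column, centre row, width, height] in pixels, round what is visible of it).
The state is a dict: "clock": time; "joint_pos": joint angles; "joint_vel": joint speeds; "tau": joint torques, N m; "eef_pos": TCP position; "tool_rot": TCP orientation; "ft_force": force on the tool from outside, world axes, zero at the start; "ft_torque": the same for the moment, N m; "grip_width": finger opening in m; "grasp_force": force on a finger pad.
Only numpy, scipy, OpenCV 4.12 (cv2) and the standard library are available. Lean on these libraries where they do the work, as an engineer would, in place of code of your own. Each camera call takes 0.05 s, during which the arm holds its last target. There are 200 camera calls.

### The job

Take a test shot with the ball-launch jig that is screwed to the bench: push its sprung kicker arm back by the crossbar, gently and only just until the latch catches, without ramming it into its rubber stop, then take the hand away and see that it stays cocked for a moment. Then press the latch's trigger pad lightly down to trip it, so that the kicker, let go by the latch, shoots the steel ball up the wire lane into the catch box. The arm and the latch bend easily, so use no more force than they need; do not touch the ball yourself, and leave the loose parts on the bench where they lie.

Things in the scene. Friction and masses are not known exactly. Their poses are not given: they have to be found in the camera images.
- jig: Ball-launch jig, fixed to the bench: plywood board 370 x 100 x 18 mm; along its x axis a catch box (-x end), a sloping two-wire lane, an upright kicker arm, a latch post with trigger (+x end). Origin: board underside, straight below the arm's pivot, 225 mm from the -x end; z up. The arm is cocked towards +x, the ball flies to -x. Robot forces above 16 N on any part bend it.
- kicker (a joint): Angle (rad) of the kicker arm about its pivot. 0: at rest, leaning 0.60 rad from upright to -x; grows as the arm is pushed to +x, upright at 0.60. The latch is set in slots, so the angle where its sear hooks over the arm's side pin differs each time, anywhere from 0.50 to 0.80; the poses do not tell it. Let go unlatched, the arm snaps back to 0; latched, it stays.
- pivot (a point): Middle of the arm's pivot shaft, along the jig's y axis, 36 mm above the bench. A torsion spring drives the arm to 0: about 4 N at the crossbar at rest, rising to 6.5 to 8 N when cocked; for the last 0.2 rad before it catches the pin lifts the sear lever, which adds about 1 N.
- rubber_stop (a point): Mid setting of the rubber stop behind the arm, 109 mm above the bench; with the latch it sits up to 11 mm either way along jig x. The sear drops, then the crossbar has 3 to 4 mm of free travel, then the arm meets this stop and the push climbs by about 5 N per mm of crossbar travel: a push of 10 to 11 N means latched, 16 N is only about 1 mm further.
- crossbar (a point): Centre of the arm's crossbar: level steel rod, 10 mm thick, 50 mm long along jig y, 140 mm from the pivot (151 mm above the bench at rest, 176 upright). It swings in the jig's xz plane from 79 mm on the pivot's -x side to between 14 mm on its -x and 28 mm on its +x side; push on its -x side. Fingertips 140 mm above the bench clear the ball (top 90 mm) and the sear lever (up to 133 mm) below.
- trigger (a point): Mid setting of the trigger pad's top (jig x 90.5, y -12 mm): level steel plate, 34 mm (jig x) by 24 mm (jig y), 4 mm thick, 120 mm above the bench; the latch puts it up to 11 mm either way along jig x. Tail of the sear lever, pivoted 39 mm to -x of the pad's middle. About 3 to 8 N and 2 to 5 mm down trip the cocked arm, which snaps to -x; it bottoms after 12 mm and springs back up.
- catch (a point): Middle of the catch box floor (jig x -187, y 0 mm), 24 mm above the bench, axes as the jig. Inside about 54 mm (x) by 44 mm (y), open on top; -x wall up to 130 mm, side walls 106 mm, wall towards the lane 72 mm above the bench.
- ball: Steel ball, 27 mm across, 81 g, origin at its centre. At the start it lies on the lane against the arm's white nylon pad, 76 mm above the bench; as the arm is cocked it rolls 16 mm after it to a seat, and is shot from there.
- bumper_cap: Bystander: green plastic pop bumper cap, a disc 78 mm across and 22 mm high; origin at the middle of its underside.
- spare_arm: Bystander: spare nickel-plated slingshot kicker arm lying flat, 85 mm long, 26 mm high; origin at the middle of its underside.
- bobbin: Bystander: white nylon coil bobbin standing on end, 36 mm across, 50 mm high; origin at the middle of its underside.
- star_post: Bystander: translucent blue star post standing, 26 mm across, 30 mm high; origin at the middle of its underside.
- plunger: Bystander: steel solenoid plunger with its link, lying, 87 mm long, 19 mm thick; origin at the middle of its underside.
- screwdriver: Bystander: screwdriver lying flat; origin at the middle of its underside.
- rubber_ring: Bystander: black rubber ring lying flat, 52 mm across, 6 mm high; origin at the middle of its underside.

How it is judged:
On the way, in this order (a step that is already met when the one before it is completed fails the run):
1. the arm is drawn back, caught by the latch and let go: it stays cocked with nothing touching the jig (value of joint kicker above 0.46 rad and velocity of joint kicker between -0.2 and 0.2 rad/s and contact force between each of the fingers, the arm and jig below 0.05 N), for 0.4 s.
2. the tripped arm has shot the ball into the catch box (x of ball in the frame of catch between -0.03 and 0.03 m and y of ball in the frame of catch between -0.022 and 0.022 m and z of ball in the frame of catch between 0.005 and 0.022 m and value of joint kicker below 0.06 rad), for 0.2 s.
At the end, for the whole second after the job is handed in: The ball lies at rest inside the catch box on its floor (centre within 30 mm along the lane and 22 mm across of the floor's middle, under 22 mm above the floor), and the kicker arm is back at rest (angle under 0.06 rad) (all of step 2 and linear speed of ball below 0.05 m/s); the robot touches nothing.
It fails at once if the robot loads the jig (arm, latch, trigger or frame) with more than 16 N (contact force between any of the fingers, the arm and jig above 16 N).
It fails at once if the robot touches the ball (contact force between any of the fingers, the arm and ball above 0.2 N).
It fails at once if a loose part on the bench is moved by more than 20 mm (distance of any of bumper_cap, spare_arm, bobbin, star_post, plunger, screwdriver, rubber_ring from where it was at the start of the episode above 0.02 m).
It also fails if it takes over 70 s, if anything falls off the work surface, if the arm or the gripper's body presses on something with over 40 N, if the wrist force passes 120 N, or if a joint passes its speed limit or range.

## Working session

There is one attempt and no reset: what is moved stays moved. The work goes in short steps, Python scripts to look and compute and a tool call to move; the robot and the scene stay as the last step left them, time stands still between calls to the robot, and variables do not carry over. Pictures are saved under pics/ and viewed, at most 10 in all, crops included, and the job is handed in when it is done.

Besides the shell and the picture viewer there is one more tool, called after "Emit:" as name(argument=value, ...) on one line, values as JSON. send_rows: Moves the arm, as the interface text tells. Its arguments: {"type":"object","properties":{"motion":{"type":"string"}},"required":["motion"]}

```bash
mkdir -p pics
cat > h.py <<'E'
import numpy as np, cv2
from workcell import bot, vision, workorder, boxes_of
def model(n):
    m=vision.camera_model(n); f=192/np.tan(np.radians(m["fov_y"])/2); return m,f
def proj(n,p):
    m,f=model(n); T=np.linalg.inv(np.array(m["world_from_camera"])); q=T[:3,:3]@np.array(p)+T[:3,3]
    s=q[:2]/q[2]; s=s*(1+m["k1"]*(s@s)); return np.array([m["cx"],m["cy"]])+f*s
def ray(n,uv):
    m,f=model(n); d=(np.array(uv,float)-[m["cx"],m["cy"]])/f; s=d.copy()
    for _ in range(30): s=d/(1+m["k1"]*(s@s))
    T=np.array(m["world_from_camera"]); v=T[:3,:3]@np.array([*s,1]); return T[:3,3],v/np.linalg.norm(v)
def onz(n,uv,z):
    o,v=ray(n,uv); return o+v*(z-o[2])/v[2]
E
python3 - <<'E'
from h import *
for n in ("side","top"):
    im=vision.camera(n); cv2.imwrite(f"pics/{n}0.png",im[:,:,::-1])
    print(n,np.round(vision.camera_model(n)["world_from_camera"],3).tolist(),model(n)[1])
    for t,z in (("jig",.02),("crossbar",.151),("trigger",.12),("catch",.024),("ball",.076)):
        for d in boxes_of(n,t)[:2]: print(t,round(d["conf"],2),np.round(d["rect"],1),np.round(onz(n,d["rect"][:2],z),3))
print(bot.get_obs()["tool_rot"])
E
```

```text
side [[0.99, -0.09, 0.112, 0.471], [-0.143, -0.668, 0.73, -0.635], [0.009, -0.739, -0.674, 0.713], [0.0, 0.0, 0.0, 1.0]] 386.3223840338004
jig 0.61 [284.4 287.7  61.2 176.2] [ 0.597 -0.194  0.02 ]
crossbar 0.66 [284.9 257.5  24.8   6.7] [ 0.587 -0.216  0.151]
crossbar 0.47 [283.4 287.4  64.7 176. ] [ 0.572 -0.277  0.151]
trigger 0.93 [284.1 287.6  68.7 174.7] [ 0.579 -0.257  0.12 ]
catch 0.84 [282.9 287.   68.5 178.3] [ 0.594 -0.195  0.024]
ball 0.72 [282.3 267.5  12.8  13.3] [ 0.592 -0.183  0.076]
top [[0.001, -0.997, 0.083, 0.51], [-1.0, 0.001, 0.024, 0.02], [-0.024, -0.083, -0.996, 0.966], [0.0, 0.0, 0.0, 1.0]] 350.8121156893815
jig 0.91 [342.  195.  155.6  46. ] [ 0.591 -0.196  0.02 ]
trigger 0.55 [341.9 195.6 155.9  47.3] [ 0.581 -0.173  0.12 ]
catch 0.84 [340.4 195.4 153.   51. ] [ 0.59  -0.191  0.024]
ball 0.42 [340.9 198.1   1.2   4.9] [ 0.578 -0.18   0.076]
[9.80681015e-01 1.95613769e-01 4.49191938e-06 1.66410068e-05]
```

View pics/top0.png

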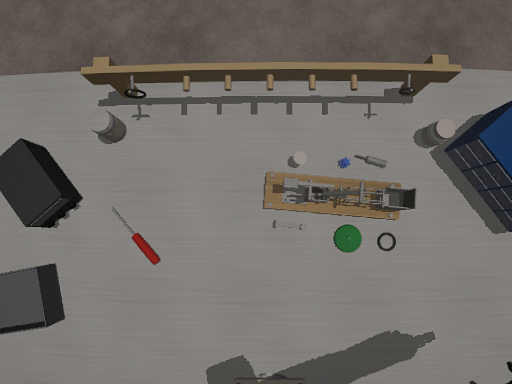

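View pics/side0.png

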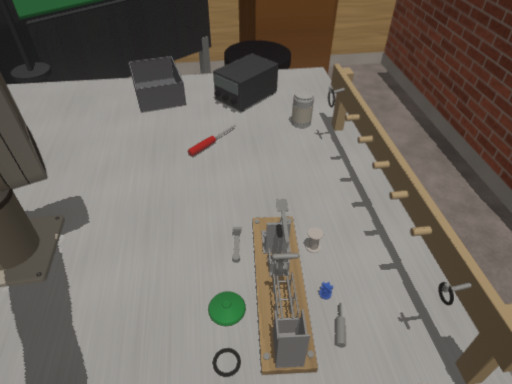

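The top view shows the jig at (342,195), with the catch box on the right (world -y) and the latch on the left, so jig +x is about world +y. The side view shows the crossbar at (285,257) and the trigger pad near (282,205). I'll enlarge both.

Run:
```python
from h import *
a=cv2.imread("pics/top0.png")[150:260,255:425]; cv2.imwrite("pics/tc.png",cv2.resize(a,None,fx=4.6,fy=4.6,interpolation=2))
a=cv2.imread("pics/side0.png")[190:370,215:345]; cv2.imwrite("pics/sc.png",cv2.resize(a,None,fx=3.3,fy=3.3,interpolation=2))
im=cv2.imread("pics/top0.png"); hsv=cv2.cvtColor(im,cv2.COLOR_BGR2HSV)
m=cv2.inRange(hsv,(8,80,60),(25,255,255)); m[:150]=0;m[240:]=0;m[:,:255]=0;m[:,425:]=0
pts=np.argwhere(m)[:,::-1]
w=np.array([onz("top",p,.018)[:2] for p in pts]).astype(np.float32)
r=cv2.minAreaRect(w*1000); print(r, cv2.boxPoints(r))
```

```text
((590.0546875, -170.49501037597656), (367.80987548828125, 99.61239624023438), 84.84312438964844) [[ 523.92017  -349.17883 ]
 [ 623.1294   -358.1323  ]
 [ 656.1892      8.188812]
 [ 556.98       17.142273]]
```

View pics/tc.png

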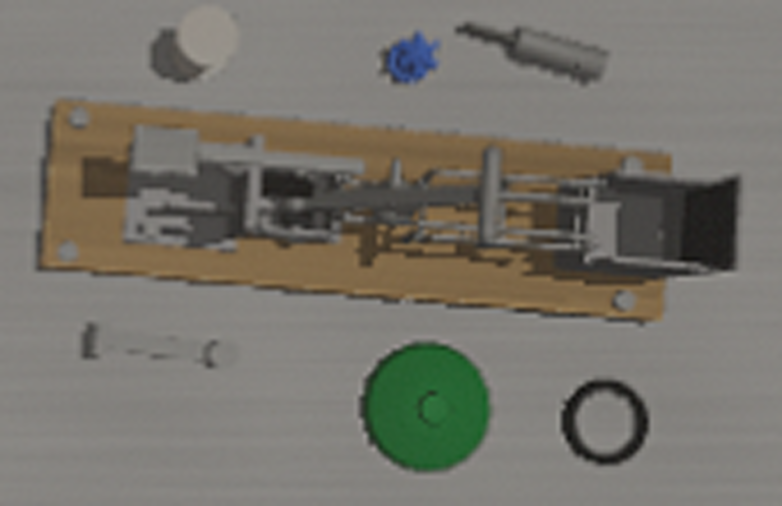

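View pics/sc.png

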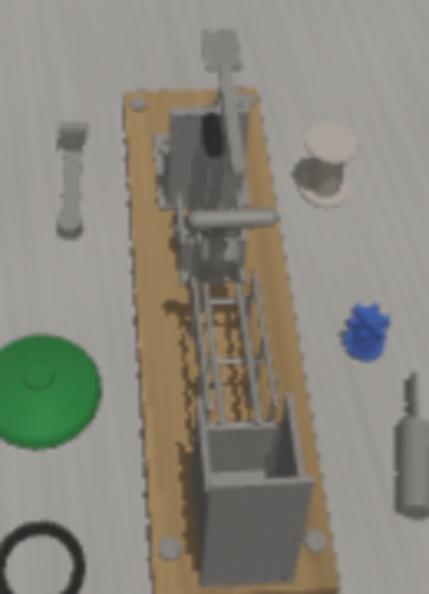

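The top crop puts the pad at (291,182.6) and the crossbar at (362,192.4). The side crop puts the pad at (282,204.5) and the crossbar at (285.6,255.8). The latch setting should show as an x offset of the pad, so I'll triangulate it and turn towards the approach pose.

```bash
cat >> h.py <<'E'
O=np.array([.5937,-.1307]); X=np.array([.0899,.9960]); Y=np.array([-.9960,.0899])
def jig(p): d=np.array(p[:2])-O; return np.round([d@X*1000,d@Y*1000],1)
def world(x,y): return O+(x*X+y*Y)/1000
def tri(a,b):
    (o,u),(q,v)=ray("top",a),ray("side",b)
    t=np.linalg.lstsq(np.c_[u,-v],q-o,rcond=None)[0]; A=o+t[0]*u;B=q+t[1]*v
    return (A+B)/2,np.linalg.norm(A-B)
E
python3 - <<'E'
from h import *
for n,a,b,z in (("pad",(290.9,182.6),(282,204.5),.12),("bar",(362,192.4),(285.6,255.8),.151)):
    p,e=tri(a,b); print(n,p.round(4),round(e,4),jig(p),"top",jig(onz("top",a,z)),"side",jig(onz("side",b,z)))
print("expected px", proj("top",[*world(90.5,-12),.12]),proj("side",[*world(90.5,-12),.12]),proj("top",[*world(-79,0),.151]),proj("side",[*world(-79,0),.151]))
E
```

```text
pad [ 0.614  -0.0498  0.1188] 0.0021 [ 82.4 -12.9] top [ 82.5 -11.7] side [ 81.3 -13.8]
bar [ 0.587  -0.2132  0.1525] 0.0027 [-82.7  -0.8] top [-83.1   0.4] side [-81.5  -2.3]
expected px [287.61282094 182.20539244] [280.75404107 201.56122405] [360.29674614 192.07881668] [284.17143353 254.75514015]
```

Emit:
send_rows(motion="1 5 0 0 0.12; 1 10 -1 0 0.24; 1 15 -1.5 0 0.36; 1 20 -2 0 0.484; 1 25 -2.5 0 0.484")

```text
clock: 1.1
eef_pos: [0.4132, -0.3425, 0.2049]
tool_rot: [0.999, -0.046, 0.0, 0.0]
ft_force: [-0.1, -0.9, 0.6]
grip_width: 0.0126
grasp_force: 0.0
```

Emit:
send_rows(motion="1 4 -2.5 0 0; 1 8 -5 0 0; 1 12 -7.5 0 0; 1 16.2 -10 0 0; 1 16.2 -10 0 0")

```text
clock: 1.6
eef_pos: [0.5866, -0.2547, 0.2025]
tool_rot: [0.999, -0.042, 0.0, -0.001]
ft_force: [-0.1, 0.3, 0.3]
grip_width: 0.0001
grasp_force: 0.0
```

Emit:
send_rows(motion="1 0 0 2 0; 1 0 0 4 0; 1 0 0 6.2 0; 1 0 0 6.2 0")

```text
clock: 2.0
eef_pos: [0.5791, -0.2578, 0.139]
tool_rot: [0.999, -0.045, -0.004, -0.001]
ft_force: [-0.8, -0.4, -0.3]
grip_width: -0.0002
grasp_force: 0.0
```

Run:
```python
from h import *
a=vision.camera("side")[190:370,215:345]; b=vision.camera("top")[150:260,255:425]
a=cv2.resize(a,None,fx=2.5,fy=2.5,interpolation=2);b=cv2.resize(b,None,fx=2.7,fy=2.7,interpolation=2)
c=np.zeros((450,800,3),np.uint8); c[:,:325]=a[:450,:325]; c[:b.shape[0],330:330+b.shape[1]]=b
cv2.imwrite("pics/a1.png",c[:,:,::-1]); print(bot.get_obs()["eef_pos"],bot.get_obs()["grip_width"])
```

```text
[ 0.58135191 -0.25874037  0.1427745 ] -1.4364639869176843e-05
```

View pics/a1.png

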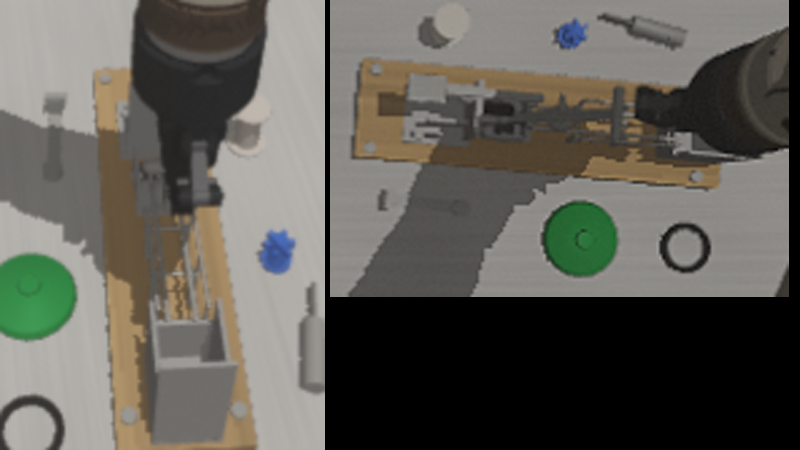

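The side and top views show the closed fingers just on the -x side of the crossbar, about centred on it. I'll start pushing gently.

Emit:
send_rows(motion="1 0 -0.5 0 0; 1 0 -1 0 0; 1 0 -1.3 0 0; 1 0 -1.6 0 0; 1 0 -1.6 0 0")

```text
clock: 2.6
eef_pos: [0.5836, -0.242, 0.1431]
tool_rot: [0.999, -0.045, 0.0, 0.0]
ft_force: [0.1, -0.1, 0.9]
grip_width: -0.0002
grasp_force: 0.0
```

Emit:
send_rows(motion="1 0 -0.3 0 0; 1 0 -0.6 0 0; 1 0 -0.8 0 0; 1 0 -1 0 0; 1 0 -1 0 0")

```text
clock: 3.1
eef_pos: [0.5843, -0.2324, 0.1427]
tool_rot: [0.999, -0.045, -0.0, -0.0]
ft_force: [-0.3, 0.2, 0.5]
grip_width: -0.0
grasp_force: 0.0
```

Emit:
send_rows(motion="1 0 -0.3 0 0; 1 0 -0.6 0 0; 1 0 -0.8 0 0; 1 0 -1 0 0; 1 0 -1 0 0")

```text
clock: 3.6
eef_pos: [0.5852, -0.2224, 0.1427]
tool_rot: [0.999, -0.045, -0.0, -0.0]
ft_force: [-0.7, 0.5, -0.3]
grip_width: -0.0
grasp_force: 0.0
```

Emit:
send_rows(motion="1 0 -0.3 0 0; 1 0 -0.6 0 0; 1 0 -0.8 0 0; 1 0 -1 0 0; 1 0 -1 0 0")

```text
clock: 4.1
eef_pos: [0.5861, -0.2124, 0.1427]
tool_rot: [0.999, -0.045, -0.0, -0.0]
ft_force: [0.0, 0.7, -0.4]
grip_width: 0.0002
grasp_force: 0.0
```

Run:
```python
from h import *
a=vision.camera("side")[190:310,235:335]; b=vision.camera("top")[160:230,300:400]
a=cv2.resize(a,None,fx=3.9,fy=3.9,interpolation=2);b=cv2.resize(b,None,fx=4,fy=4,interpolation=2)
c=np.zeros((468,800,3),np.uint8); c[:a.shape[0],:390]=a; c[:b.shape[0],400:800]=b
cv2.imwrite("pics/a2.png",c[:,:,::-1]); o=bot.get_obs();print(o["eef_pos"],o["ft_force"],o["ft_torque"],proj("side",o["eef_pos"]),proj("top",o["eef_pos"]))
```

```text
[ 0.58609252 -0.21268203  0.142705  ] [0.34108149 0.12356286 0.6654621 ] [-0.00320678 -0.05564957  0.02291273] [283.99738616 259.05513694] [360.71628791 192.61867687]
```

View pics/a2.png

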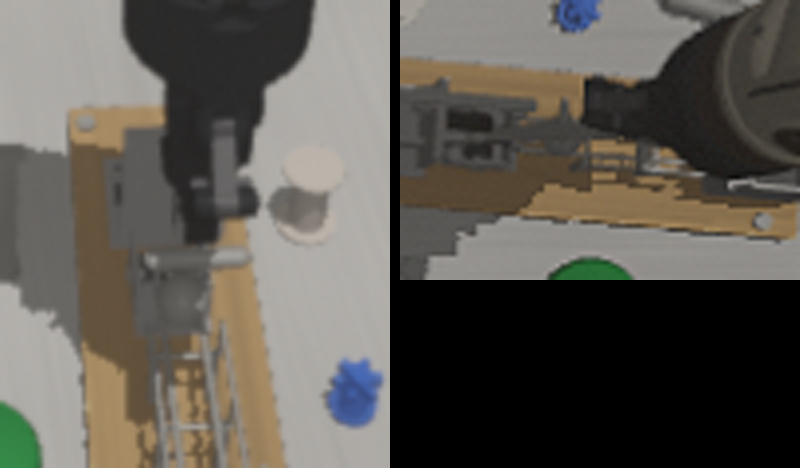

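The side view shows the crossbar, about (286,256), drawn in front of the fingers, whose tip ends near (286,252). There is no force, so the fingers may be above or behind the bar. I'll check the tip height by projecting it for both poses.

Run:
```python
from h import *
for y in (-.2587,-.2127):
  for z in (.143,.150,.156):
    for dy in (-.014,0,.014):
      print(y,z,dy,proj("side",[.5845,y+dy,z]).round(1),proj("top",[.5845,y+dy,z]).round(1))
im=vision.camera("side"); a=cv2.imread("pics/a1.png")[30:260,90:300]
b=cv2.resize(im[:,:,::-1][225:275,260:320],None,fx=7,fy=7,interpolation=2)
a=cv2.resize(a,None,fx=1.8,fy=1.8,interpolation=2); 
c=np.zeros((420,800,3),np.uint8); c[:a.shape[0],:a.shape[1]]=a; c[:350,380:800]=b; c=cv2.convertScaleAbs(c,alpha=2.2); cv2.imwrite("pics/a3.png",c)
```

```text
-0.2587 0.143 -0.014 [289.9 287.2] [385.8 193.2]
-0.2587 0.143 0 [288.2 280.3] [380.  193.3]
-0.2587 0.143 0.014 [286.6 273.6] [374.2 193.3]
-0.2587 0.15 -0.014 [290.2 284.9] [386.8 193. ]
-0.2587 0.15 0 [288.5 278. ] [381. 193.]
-0.2587 0.15 0.014 [286.9 271.3] [375.1 193. ]
-0.2587 0.156 -0.014 [290.4 282.9] [387.7 192.7]
-0.2587 0.156 0 [288.7 275.9] [381.8 192.8]
-0.2587 0.156 0.014 [287.1 269.2] [375.9 192.8]
-0.2127 0.143 -0.014 [284.6 265.3] [366.6 193.3]
-0.2127 0.143 0 [283.2 259.1] [360.8 193.3]
-0.2127 0.143 0.014 [281.7 253. ] [354.9 193.3]
-0.2127 0.15 -0.014 [284.9 262.9] [367.5 193. ]
-0.2127 0.15 0 [283.4 256.7] [361.6 193. ]
-0.2127 0.15 0.014 [281.9 250.6] [355.7 193. ]
-0.2127 0.156 -0.014 [285.1 260.9] [368.3 192.8]
-0.2127 0.156 0 [283.5 254.6] [362.3 192.8]
-0.2127 0.156 0.014 [282.1 248.5] [356.4 192.8]
```

View pics/a3.png

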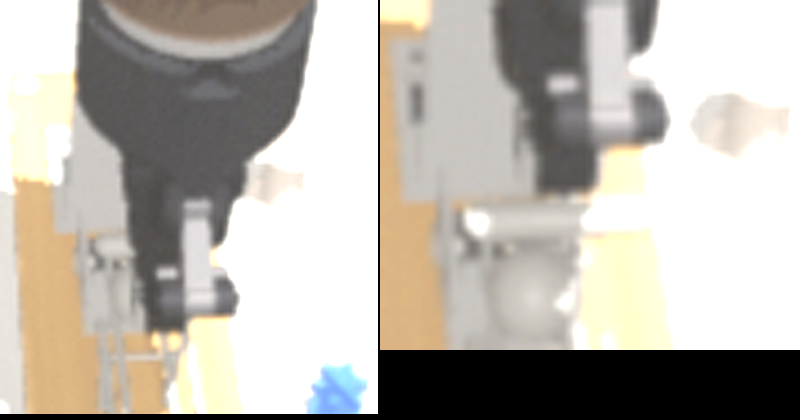

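The crossbar and ball haven't moved, at (285,256) and (281,266). In both poses the visible fingertip ends about 6–7 px higher than the TCP projects, so the real tips are about 15 mm higher than I assumed and passed over the bar. I'll back off, lower, and try again.

Emit:
send_rows(motion="1 0 1 -0.5 0; 1 0 2 -0.5 0; 1 0 3 -0.5 0; 1 0 4 -0.5 0; 1 0 4.5 0 0")

```text
clock: 4.75
eef_pos: [0.5822, -0.2594, 0.1432]
tool_rot: [0.999, -0.046, 0.001, 0.0]
ft_force: [0.0, 0.0, 1.6]
grip_width: 0.0003
grasp_force: 0.0
```

Run:
```python
from h import *
im=vision.camera("side"); t=vision.camera("top"); o=bot.get_obs(); p=o["eef_pos"]; print(p,o["ft_force"])
R=[(p+np.array(d)) for d in ([0,0,0],[0,0,.015])]
b=cv2.resize(im[:,:,::-1][235:295,255:325],None,fx=5.7,fy=5.7,interpolation=2)
a=cv2.resize(t[:,:,::-1][165:225,335:405],None,fx=5.7,fy=5.7,interpolation=2)
b=cv2.convertScaleAbs(b,alpha=1.8);a=cv2.convertScaleAbs(a,alpha=2)
for q,c in zip(R,((0,0,255),(0,255,0))):
    u=(proj("side",q)-[255,235]+.5)*5.7; cv2.circle(b,tuple(int(v) for v in u),3,c,1)
    u=(proj("top",q)-[335,165]+.5)*5.7; cv2.circle(a,tuple(int(v) for v in u),3,c,1)
cv2.imwrite("pics/a4.png",np.hstack([b,a]))
```

```text
[ 0.58122042 -0.25850588  0.14149874] [-0.43207948 -0.81339272  0.02909193]
```

View pics/a4.png

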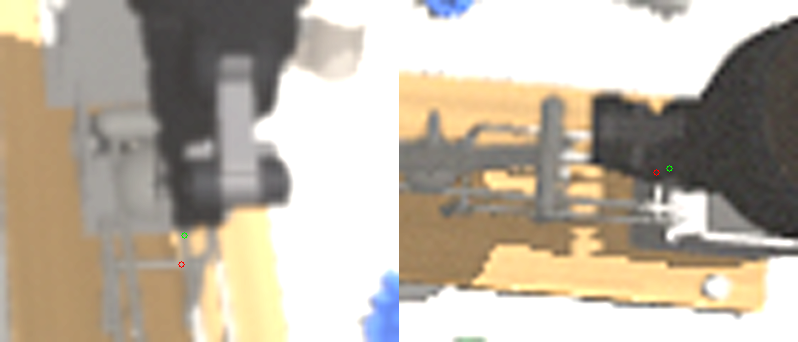

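The dark fingertip ends at (290,274), above the projected TCP, with the knuckles bulging about 30 mm along the closing axis. I'll turn the tool a quarter so its flat side faces the bar, then go lower.

Run:
```python
from h import *
o=bot.get_obs(); print(o["joint_pos"],o["grip_width"])
```

```text
[-4.18473406e-01  5.45057144e-01  2.93905428e-01  1.32139002e+00
 -3.40633701e-05  2.81493476e+00] -0.00018430275818375117
```

Emit:
send_rows(motion="1 0 0 -1.5 0.14; 1 0 0 -3 0.28; 1 0 0 -3 0.42; 1 0 0 -3 0.56; 1 0 0 -3 0.7")

```text
clock: 5.35
eef_pos: [0.5474, -0.3128, 0.1727]
tool_rot: [0.961, -0.275, 0.007, -0.036]
ft_force: [0.8, 0.3, -0.4]
grip_width: -0.0003
grasp_force: 0.0
```

Emit:
send_rows(motion="1 0 0 -2 -0.14; 1 0 0 -2 -0.28; 1 0 0 -2 -0.42; 1 0 0 -2 -0.56; 1 0 0 -2 -0.7")

```text
clock: 5.85
eef_pos: [0.5474, -0.3127, 0.1925]
tool_rot: [0.996, 0.076, 0.019, -0.031]
ft_force: [0.0, -0.9, -0.0]
grip_width: 0.0004
grasp_force: 0.0
```

Emit:
send_rows(motion="1 0 0 0 -0.14; 1 0 0 0 -0.28; 1 0 0 0 -0.42; 1 0 0 0 -0.56; 1 0 0 0 -0.7")

```text
clock: 6.35
eef_pos: [0.5474, -0.3126, 0.1924]
tool_rot: [0.91, 0.413, 0.028, -0.023]
ft_force: [0.4, -0.3, -0.3]
grip_width: 0.0003
grasp_force: 0.0
```

```bash
cat >> h.py <<'E'
def st():
    from scipy.spatial.transform import Rotation as R
    o=bot.get_obs(); M=R.from_quat(o["tool_rot"]).as_matrix(); print("t",o["clock"],"p",np.round(o["eef_pos"],4),"q6",round(o["joint_pos"][5],2),"F",np.round(o["ft_force"],1)); print("tool axes cols",M.round(3).tolist()); return o,M
E
python3 -c "
from h import *
o,M=st(); print('jigX in tool',M.T@[*X,0],'twist',np.arctan2(*( M.T@[*X,0])[[1,0]]))"
```

```text
t 6.35 p [ 0.5474 -0.3126  0.1924] q6 1.73 F [ 0.4 -0.3 -0.3]
tool axes cols [[0.657, 0.753, 0.033], [0.75, -0.658, 0.065], [0.071, -0.018, -0.997]]
jigX in tool [ 0.80631729 -0.58766109  0.06785922] twist -0.6298082877424247
```

Emit:
send_rows(motion="1 0 0 0 -0.13; 1 0 0 0 -0.26; 1 0 0 0 -0.39; 1 0 0 0 -0.52; 1 0 0 0 -0.63")

```text
clock: 6.85
eef_pos: [0.5474, -0.3126, 0.1925]
tool_rot: [0.738, 0.674, 0.034, -0.013]
ft_force: [0.6, 0.3, 1.0]
grip_width: 0.0001
grasp_force: 0.0
```

```bash
python3 -c "
from h import *
o,M=st(); 
for g in ([.585,-.262,.165],[.585,-.262,.13]): print(M.T@(np.array(g)-o['eef_pos'])*100)
print('jigX',M.T@[*X,0],'up',M.T@[0,0,1])"
```

```text
t 6.85 p [ 0.5474 -0.3126  0.1925] q6 1.1 F [0.6 0.3 1. ]
tool axes cols [[0.089, 0.996, 0.033], [0.994, -0.091, 0.065], [0.068, 0.027, -0.997]]
[5.17418813 3.20685156 3.19152675]
[4.93670139 3.11236018 6.68218162]
jigX [ 9.97743592e-01 -7.35853876e-04  6.78615765e-02] up [ 0.06785335  0.02699754 -0.99732996]
```

Emit:
send_rows(motion="1 2 1 0 0; 1 3.6 2.2 1.5 0; 1 5.2 3.2 3.2 0; 1 5 3.1 6.7 0; 1 5 3.1 6.7 0")

```text
clock: 7.35
eef_pos: [0.582, -0.2593, 0.1246]
tool_rot: [0.739, 0.673, 0.032, -0.018]
ft_force: [-1.4, 0.4, -0.5]
grip_width: 0.0003
grasp_force: 0.0
```

Run:
```python
from h import *
o,M=st()
im=vision.camera("side"); t=vision.camera("top"); p=bot.get_obs()["eef_pos"]; print(p)
b=cv2.resize(im[:,:,::-1][235:295,255:325],None,fx=5.7,fy=5.7,interpolation=2)
a=cv2.resize(t[:,:,::-1][165:225,335:405],None,fx=5.7,fy=5.7,interpolation=2)
b=cv2.convertScaleAbs(b,alpha=1.8);a=cv2.convertScaleAbs(a,alpha=2)
for k,c in ((0,(0,0,255)),(-.015,(0,255,0))):
    q=p+M[:,2]*k
    u=(proj("side",q)-[255,235]+.5)*5.7; cv2.circle(b,tuple(int(v) for v in u),3,c,1)
    u=(proj("top",q)-[335,165]+.5)*5.7; cv2.circle(a,tuple(int(v) for v in u),3,c,1)
cv2.imwrite("pics/a5.png",np.hstack([b,a]))
```

```text
t 7.35 p [ 0.582  -0.2593  0.1246] q6 1.21 F [-1.4  0.4 -0.5]
tool axes cols [[0.093, 0.995, 0.024], [0.993, -0.094, 0.069], [0.071, 0.017, -0.997]]
[ 0.5844663  -0.26151696  0.12957373]
```

View pics/a5.png

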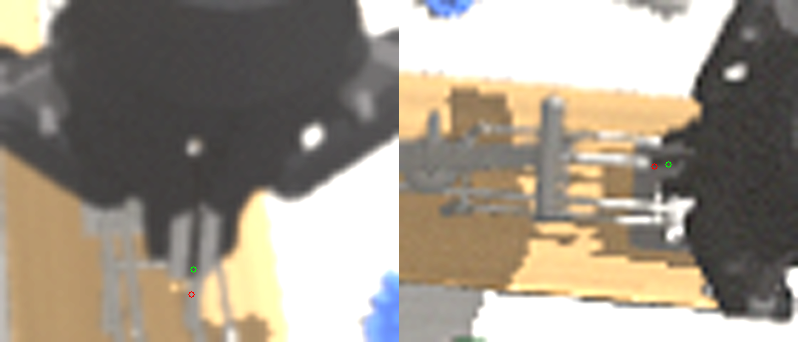

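The fingers are centred on the bar. The pads end about 12–15 mm above the nominal TCP, near the green dot, so the true tip is at about z 0.143. I'll go 8 mm lower and advance.

Emit:
send_rows(motion="1 0 0 0.4 0; 1 0 0 0.8 0; 1 0.8 0 0.85 0; 1 1.6 0 0.9 0; 1 2.4 0 0.95 0")

```text
clock: 7.95
eef_pos: [0.588, -0.237, 0.1228]
tool_rot: [0.739, 0.672, 0.034, -0.012]
ft_force: [-0.1, -0.2, 0.2]
grip_width: 0.0002
grasp_force: 0.0
```

Emit:
send_rows(motion="1 0.3 0 0 0; 1 0.6 0 0 0; 1 0.8 0 0.05 0; 1 1 0 0.05 0; 1 1 0 0.05 0")

```text
clock: 8.45
eef_pos: [0.5888, -0.2275, 0.1224]
tool_rot: [0.739, 0.672, 0.034, -0.013]
ft_force: [0.6, 0.1, -0.1]
grip_width: -0.0002
grasp_force: 0.0
```

Emit:
send_rows(motion="1 0.2 0 0 0; 1 0.4 0 0 0; 1 0.6 0 0.05 0; 1 0.8 0 0.05 0; 1 0.8 0 0.05 0")

```text
clock: 8.95
eef_pos: [0.5896, -0.2234, 0.1243]
tool_rot: [0.74, 0.671, 0.032, -0.009]
ft_force: [-2.6, -7.8, 6.0]
grip_width: -0.0001
grasp_force: 4.5
```

Contact. The bar rises along its arc and rubs on the fingers, so I'll follow the arc upward while pushing.

Emit:
send_rows(motion="1 0.1 0 -0.3 0; 1 0.3 0 -0.5 0; 1 0.6 0 -0.7 0; 1 0.9 0 -0.9 0; 1 0.9 0 -0.9 0")

```text
clock: 9.45
eef_pos: [0.5906, -0.2117, 0.1331]
tool_rot: [0.74, 0.672, 0.035, -0.012]
ft_force: [0.6, 0.1, -0.4]
grip_width: -0.0002
grasp_force: 0.0
```

Force is gone, so the bar slipped under the tip. The contact angle implies the true tip is about 30 mm above the nominal TCP, and the picture agrees. I'll retreat at height, go to nominal z ≈ 0.108, and check the ball.

Emit:
send_rows(motion="1 -1 0 -0.3 0; 1 -2 0 -0.3 0; 1 -3 0 -0.3 0; 1 -4 0 -0.3 0; 1 -4.7 0 -0.3 0")

```text
clock: 9.95
eef_pos: [0.5852, -0.2595, 0.1314]
tool_rot: [0.74, 0.672, 0.034, -0.013]
ft_force: [0.6, 0.1, -0.6]
grip_width: -0.0003
grasp_force: 0.0
```

Emit:
send_rows(motion="1 0 0 1 0; 1 0 0 1.8 0; 1 0 0 2.4 0; 1 0 0 2.4 0")

```text
clock: 10.35
eef_pos: [0.5854, -0.2556, 0.1061]
tool_rot: [0.739, 0.672, 0.034, -0.014]
ft_force: [-0.4, 0.1, -0.3]
grip_width: 0.0002
grasp_force: 0.0
```

Run:
```python
from h import *
o,M=st(); vision.camera("side"); vision.camera("top")
for t in ("crossbar","ball"):
  for n in ("side","top"):
    for d in boxes_of(n,t)[:2]: print(n,t,round(d["conf"],2),np.round(d["rect"],1))
st()
```

```text
t 10.35 p [ 0.5854 -0.2556  0.1061] q6 1.22 F [-0.4  0.1 -0.3]
tool axes cols [[0.093, 0.995, 0.03], [0.993, -0.095, 0.066], [0.069, 0.024, -0.997]]
top crossbar 0.75 [337.5 191.   48.7  24.8]
top ball 0.61 [326.9 193.7 118.9  46.2]
top ball 0.5 [138.6 240.6  48.9  48.9]
t 10.65 p [ 0.5868 -0.2566  0.1085] q6 1.22 F [0.9 0.8 1.2]
tool axes cols [[0.094, 0.995, 0.034], [0.993, -0.096, 0.064], [0.067, 0.028, -0.997]]
```

Emit:
send_rows(motion="1 0.6 0 0 0; 1 1.2 0 0.1 0; 1 1.6 0 0.1 0; 1 2 0 0.1 0; 1 2 0 0.1 0")

```text
clock: 11.15
eef_pos: [0.5884, -0.2359, 0.1085]
tool_rot: [0.739, 0.673, 0.034, -0.013]
ft_force: [0.5, 0.3, -0.6]
grip_width: -0.0002
grasp_force: 0.0
```

Emit:
send_rows(motion="1 0.2 0 0 0; 1 0.4 0 0 0; 1 0.6 0 0 0; 1 0.8 0 0 0; 1 0.8 0 0 0")

```text
clock: 11.65
eef_pos: [0.5891, -0.2286, 0.1089]
tool_rot: [0.739, 0.672, 0.034, -0.013]
ft_force: [0.4, -1.3, 0.1]
grip_width: 0.0002
grasp_force: 0.0
```

Emit:
send_rows(motion="1 0.2 0 -0.1 0; 1 0.4 0 -0.2 0; 1 0.6 0 -0.3 0; 1 0.8 0 -0.4 0; 1 0.8 0 -0.4 0")

```text
clock: 12.15
eef_pos: [0.5896, -0.2218, 0.1138]
tool_rot: [0.74, 0.672, 0.034, -0.012]
ft_force: [-0.3, -4.7, -0.9]
grip_width: -0.0001
grasp_force: 2.6
```

Emit:
send_rows(motion="1 0.3 0 -0.2 0; 1 0.6 0 -0.4 0; 1 0.9 0 -0.5 0; 1 1.2 0 -0.6 0; 1 1.2 0 -0.6 0")

```text
clock: 12.65
eef_pos: [0.5907, -0.2099, 0.121]
tool_rot: [0.739, 0.672, 0.034, -0.012]
ft_force: [-0.8, -5.2, 0.9]
grip_width: -0.0001
grasp_force: 2.9
```

Emit:
send_rows(motion="1 0.3 0 -0.1 0; 1 0.6 0 -0.25 0; 1 0.9 0 -0.4 0; 1 1.2 0 -0.45 0; 1 1.2 0 -0.45 0")

```text
clock: 13.15
eef_pos: [0.5918, -0.1984, 0.1265]
tool_rot: [0.739, 0.672, 0.034, -0.012]
ft_force: [-1.1, -6.0, 1.4]
grip_width: -0.0
grasp_force: 3.0
```

Emit:
send_rows(motion="1 0.3 0 -0.1 0; 1 0.6 0 -0.2 0; 1 0.9 0 -0.25 0; 1 1.2 0 -0.3 0; 1 1.2 0 -0.3 0")

```text
clock: 13.65
eef_pos: [0.593, -0.1869, 0.1305]
tool_rot: [0.74, 0.672, 0.034, -0.011]
ft_force: [-2.3, -6.0, 2.2]
grip_width: 0.0001
grasp_force: 3.2
```

Emit:
send_rows(motion="1 0.3 0 0 0; 1 0.6 0 -0.1 0; 1 0.8 0 -0.1 0; 1 1 0 -0.15 0; 1 1 0 -0.15 0")

```text
clock: 14.15
eef_pos: [0.594, -0.1771, 0.1324]
tool_rot: [0.74, 0.672, 0.034, -0.011]
ft_force: [0.0, -5.7, 1.1]
grip_width: -0.0
grasp_force: 3.1
```

Emit:
send_rows(motion="1 0.2 0 0 0; 1 0.4 0 0 0; 1 0.6 0 0 0; 1 0.8 0 0 0; 1 0.8 0 0 0")

```text
clock: 14.65
eef_pos: [0.5947, -0.1695, 0.1332]
tool_rot: [0.74, 0.672, 0.034, -0.011]
ft_force: [-1.4, -6.6, 2.2]
grip_width: -0.0
grasp_force: 3.4
```

Emit:
send_rows(motion="1 0.1 0 0 0; 1 0.2 0 0 0; 1 0.3 0 0 0; 1 0.3 0 0 0")

```text
clock: 15.05
eef_pos: [0.595, -0.1667, 0.1334]
tool_rot: [0.74, 0.672, 0.034, -0.011]
ft_force: [-0.4, -6.4, 1.6]
grip_width: -0.0001
grasp_force: 3.4
```

Emit:
send_rows(motion="1 0.1 0 0 0; 1 0.2 0 0 0; 1 0.2 0 0 0")

```text
clock: 15.35
eef_pos: [0.5952, -0.1647, 0.1335]
tool_rot: [0.74, 0.672, 0.034, -0.011]
ft_force: [-0.8, -7.1, 2.3]
grip_width: -0.0002
grasp_force: 3.4
```

Emit:
send_rows(motion="1 0.1 0 0 0; 1 0.2 0 0 0; 1 0.2 0 0 0")

```text
clock: 15.65
eef_pos: [0.5954, -0.1626, 0.1336]
tool_rot: [0.74, 0.672, 0.034, -0.011]
ft_force: [-0.5, -6.9, 2.8]
grip_width: -0.0003
grasp_force: 3.3
```

Emit:
send_rows(motion="1 0.1 0 0 0; 1 0.2 0 0 0; 1 0.2 0 0 0")

```text
clock: 15.95
eef_pos: [0.5956, -0.1606, 0.1338]
tool_rot: [0.74, 0.672, 0.034, -0.011]
ft_force: [-1.7, -7.2, 1.0]
grip_width: -0.0002
grasp_force: 3.3
```

Emit:
send_rows(motion="1 0.1 0 0 0; 1 0.2 0 0 0; 1 0.2 0 0 0")

```text
clock: 16.25
eef_pos: [0.5958, -0.1586, 0.1339]
tool_rot: [0.74, 0.672, 0.034, -0.011]
ft_force: [-1.6, -6.3, 2.6]
grip_width: 0.0001
grasp_force: 3.3
```

Emit:
send_rows(motion="1 0.1 0 0 0; 1 0.2 0 0 0; 1 0.2 0 0 0")

```text
clock: 16.55
eef_pos: [0.596, -0.1566, 0.1341]
tool_rot: [0.74, 0.672, 0.034, -0.011]
ft_force: [-0.7, -6.6, 2.7]
grip_width: -0.0001
grasp_force: 3.3
```

Emit:
send_rows(motion="1 0.1 0 0 0; 1 0.15 0 0 0; 1 0.15 0 0 0")

```text
clock: 16.85
eef_pos: [0.5961, -0.1551, 0.1341]
tool_rot: [0.74, 0.672, 0.034, -0.011]
ft_force: [-1.8, -6.3, 2.7]
grip_width: -0.0001
grasp_force: 3.2
```

Emit:
send_rows(motion="1 0.1 0 0 0; 1 0.2 0 0 0; 1 0.2 0 0 0")

```text
clock: 17.15
eef_pos: [0.5963, -0.1529, 0.1342]
tool_rot: [0.74, 0.672, 0.034, -0.011]
ft_force: [-0.8, -5.7, 3.1]
grip_width: -0.0002
grasp_force: 3.0
```

Emit:
send_rows(motion="1 0.1 0 0 0; 1 0.15 0 0 0; 1 0.15 0 0 0")

```text
clock: 17.45
eef_pos: [0.5964, -0.1516, 0.1343]
tool_rot: [0.74, 0.672, 0.034, -0.011]
ft_force: [-0.3, -7.9, 2.2]
grip_width: 0.0004
grasp_force: 3.3
```

Emit:
send_rows(motion="1 0.1 0 0 0; 1 0.1 0 0 0")

```text
clock: 17.65
eef_pos: [0.5965, -0.1506, 0.1344]
tool_rot: [0.74, 0.672, 0.034, -0.011]
ft_force: [0.6, -5.8, 2.1]
grip_width: -0.0
grasp_force: 3.4
```

Emit:
send_rows(motion="1 0.1 0 0 0; 1 0.1 0 0 0")

```text
clock: 17.85
eef_pos: [0.5965, -0.1496, 0.1344]
tool_rot: [0.74, 0.672, 0.034, -0.011]
ft_force: [-0.3, -7.3, 1.9]
grip_width: -0.0003
grasp_force: 3.4
```

Emit:
send_rows(motion="1 0.1 0 0 0; 1 0.1 0 0 0")

```text
clock: 18.05
eef_pos: [0.5966, -0.1487, 0.1345]
tool_rot: [0.74, 0.672, 0.034, -0.011]
ft_force: [-0.1, -8.4, 2.5]
grip_width: -0.0001
grasp_force: 3.4
```

Emit:
send_rows(motion="1 0.1 0 0 0; 1 0.1 0 0 0")

```text
clock: 18.25
eef_pos: [0.5967, -0.1479, 0.1345]
tool_rot: [0.74, 0.672, 0.034, -0.011]
ft_force: [-0.6, -7.3, 3.0]
grip_width: -0.0004
grasp_force: 3.7
```

Emit:
send_rows(motion="1 0.1 0 0 0; 1 0.1 0 0 0")

```text
clock: 18.45
eef_pos: [0.5967, -0.1474, 0.1346]
tool_rot: [0.74, 0.672, 0.033, -0.011]
ft_force: [0.0, -8.9, 1.2]
grip_width: 0.0001
grasp_force: 4.2
```

The advance slowed to 0.5 mm per commanded mm while the force rose, so this is the stop and the arm is past the latch. One more small step to confirm it at 10 N.

Emit:
send_rows(motion="1 0.1 0 0 0; 1 0.1 0 0 0")

```text
clock: 18.65
eef_pos: [0.5968, -0.147, 0.1346]
tool_rot: [0.74, 0.672, 0.033, -0.01]
ft_force: [-0.8, -9.9, 1.2]
grip_width: -0.0001
grasp_force: 4.9
```

About 10 N at the stop, so it is latched. I'll withdraw slowly and watch the force vanish.

Emit:
send_rows(motion="1 -0.2 0 0 0; 1 -0.4 0 0 0; 1 -0.6 0 0 0; 1 -0.8 0 0 0; 1 -0.8 0 0 0")

```text
clock: 19.15
eef_pos: [0.5959, -0.1522, 0.1335]
tool_rot: [0.739, 0.672, 0.035, -0.013]
ft_force: [0.7, -2.5, 0.5]
grip_width: -0.0002
grasp_force: 1.5
```

Emit:
send_rows(motion="1 -0.3 0 0 0; 1 -0.6 0 0 0; 1 -0.9 0 0 0; 1 -1.2 0 0 0; 1 -1.2 0 0 0")

```text
clock: 19.65
eef_pos: [0.5945, -0.1647, 0.132]
tool_rot: [0.74, 0.672, 0.034, -0.013]
ft_force: [-0.4, -1.2, -0.1]
grip_width: -0.0002
grasp_force: 0.0
```

Emit:
send_rows(motion="1 -1 0 0 0; 1 -2 0 -0.3 0; 1 -2.6 0 -1.5 0; 1 -2.6 0 -3 0; 1 -2.6 0 -5 0")

```text
clock: 20.15
eef_pos: [0.5899, -0.1944, 0.181]
tool_rot: [0.74, 0.672, 0.034, -0.013]
ft_force: [-0.2, -0.4, 0.1]
grip_width: 0.0001
grasp_force: 0.0
```

Emit:
send_rows(motion="1 0 0 -3.5 0; 1 0 0 -3.5 0; 1 0 0 -3.5 0; 1 0 0 -3.5 0; 1 0 0 -3.5 0")

```text
clock: 20.65
eef_pos: [0.5886, -0.1957, 0.2142]
tool_rot: [0.74, 0.672, 0.034, -0.014]
ft_force: [0.3, 0.5, -0.5]
grip_width: -0.0001
grasp_force: 0.0
```

Run:
```python
from h import *
s=vision.camera("side"); vision.camera("top")
for n in ("side","top"):
    for d in boxes_of(n,"crossbar")[:2]: print(n,round(d["conf"],2),np.round(d["rect"],1))
print(proj("side",[*(world(0,0)-.0035*X),.176]),proj("top",[*(world(0,0)-.0035*X),.176]))
o,M=st()
for x in (84,88):
  p=np.array([*(world(x,-12)-.0035*X),.12]); print(p, M.T@(p-o["eef_pos"])*100, M.T@[0,0,1])
```

```text
side 0.8 [280.3 235.8  24.2  40.3]
top 0.66 [327.  186.2  12.4  20.7]
[280.77652552 215.10683059] [330.30334832 188.10005577]
t 20.85 p [ 0.589  -0.1956  0.2145] q6 1.31 F [-0.  -0.   0.1]
tool axes cols [[0.094, 0.995, 0.032], [0.993, -0.096, 0.065], [0.068, 0.026, -0.997]]
[ 0.61288895 -0.0516008   0.12      ] [13.8845648   0.75689827 10.4417454 ] [ 0.06789127  0.02575225 -0.99736031]
[ 0.61324855 -0.0476168   0.12      ] [14.28365784  0.75449813 10.46885007] [ 0.06789127  0.02575225 -0.99736031]
```

The kicker stays cocked: the crossbar box in the side view reaches row 216, where the upright arm should be. Now I'll go over the trigger pad.

Emit:
send_rows(motion="1 4 0.3 0.3 0; 1 8 0.7 0.55 0; 1 12 1 0.8 0; 1 15.1 1.35 1.05 0; 1 15.1 1.35 1.05 0")

```text
clock: 21.35
eef_pos: [0.6176, -0.0421, 0.215]
tool_rot: [0.737, 0.674, 0.034, -0.013]
ft_force: [-0.2, -0.3, 0.4]
grip_width: -0.0
grasp_force: 0.0
```

Emit:
send_rows(motion="1 -0.1 0 2 0; 1 -0.3 -0.1 4 0; 1 -0.4 -0.15 6 0; 1 -0.55 -0.2 8 0; 1 -0.55 -0.2 8 0")

```text
clock: 21.85
eef_pos: [0.6147, -0.0469, 0.1315]
tool_rot: [0.74, 0.672, 0.032, -0.015]
ft_force: [-0.2, 0.5, -0.0]
grip_width: -0.0003
grasp_force: 0.0
```

Run:
```python
from h import *
im=vision.camera("side"); t=vision.camera("top"); o,M=st(); p=o["eef_pos"]
b=cv2.resize(im[:,:,::-1][180:240,245:315],None,fx=5.7,fy=5.7,interpolation=2)
a=cv2.resize(t[:,:,::-1][160:220,270:340],None,fx=5.7,fy=5.7,interpolation=2)
b=cv2.convertScaleAbs(b,alpha=1.6);a=cv2.convertScaleAbs(a,alpha=1.8)
for q,c in ((p-M[:,2]*.03,(0,0,255)),(np.array([.614,-.0498,.119]),(0,255,0))):
    u=(proj("side",q)-[245,180]+.5)*5.7; cv2.circle(b,tuple(int(v) for v in u),3,c,1)
    u=(proj("top",q)-[270,160]+.5)*5.7; cv2.circle(a,tuple(int(v) for v in u),3,c,1)
cv2.imwrite("pics/a6.png",np.hstack([b,a]))
```

```text
t 21.95 p [ 0.6172 -0.047   0.1351] q6 1.56 F [ 0.5 -0.2 -0.1]
tool axes cols [[0.095, 0.995, 0.033], [0.993, -0.096, 0.065], [0.067, 0.026, -0.997]]
```

View pics/a6.png

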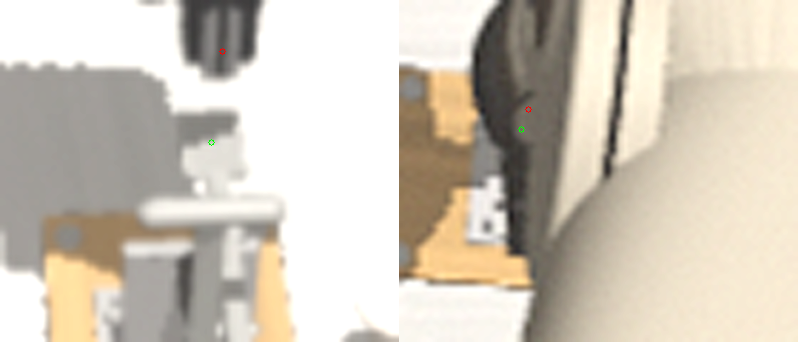

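The fingertips (around side-view pixel (283,193)) sit squarely above the cocked pad, about (282,205), and the crossbar is upright at (282,217). I'll descend gently.

Emit:
send_rows(motion="1 -0.1 0 1 0; 1 -0.15 0 2 0; 1 -0.2 0 3 0; 1 -0.2 0 3.4 0; 1 -0.2 0 3.4 0")

```text
clock: 22.45
eef_pos: [0.6176, -0.0461, 0.0999]
tool_rot: [0.739, 0.672, 0.033, -0.013]
ft_force: [-0.1, 0.3, -1.1]
grip_width: 0.0002
grasp_force: 0.0
```

Emit:
send_rows(motion="1 0 0 0.1 0; 1 0 0 0.2 0; 1 0 0 0.4 0; 1 0 0 0.5 0; 1 0 0 0.5 0")

```text
clock: 22.95
eef_pos: [0.6185, -0.046, 0.096]
tool_rot: [0.739, 0.672, 0.034, -0.013]
ft_force: [0.9, 0.2, -0.2]
grip_width: -0.0001
grasp_force: 0.0
```

Emit:
send_rows(motion="1 0 0 0.1 0; 1 0 0 0.2 0; 1 0 0 0.3 0; 1 0 0 0.4 0; 1 0 0 0.4 0")

```text
clock: 23.45
eef_pos: [0.6189, -0.0455, 0.0928]
tool_rot: [0.739, 0.672, 0.035, -0.013]
ft_force: [-0.4, 0.7, 3.5]
grip_width: 0.0003
grasp_force: 1.7
```

Contact at 3.5 N. Pressing in 1 mm steps.

Emit:
send_rows(motion="1 0 0 0.1 0; 1 0 0 0.2 0; 1 0 0 0.2 0")

```text
clock: 23.75
eef_pos: [0.619, -0.0453, 0.0898]
tool_rot: [0.739, 0.672, 0.034, -0.013]
ft_force: [-0.5, 1.7, 2.0]
grip_width: -0.0
grasp_force: 0.9
```

Run:
```python
from h import *
vision.camera("side")
for t in ("crossbar","ball"):
    for d in boxes_of("side",t)[:2]: print(t,round(d["conf"],2),np.round(d["rect"],1))
st()
```

```text
crossbar 0.75 [286.6 259.3  24.1  11.8]
t 23.9 p [ 0.6189 -0.0454  0.09  ] q6 1.56 F [0.6 1.  2.1]
tool axes cols [[0.094, 0.995, 0.034], [0.993, -0.096, 0.065], [0.068, 0.027, -0.997]]
```

The latch tripped (the force dropped and the crossbar is back at row 259). Lifting clear and checking the ball.

Emit:
send_rows(motion="1 0 0 -2 0; 1 0 0 -5 0; 1 0 0 -8 0; 1 0 0 -11 0; 1 0 0 -11 0")

```text
clock: 24.4
eef_pos: [0.6176, -0.0537, 0.2048]
tool_rot: [0.74, 0.672, 0.037, -0.009]
ft_force: [-0.4, 0.5, 0.8]
grip_width: -0.0001
grasp_force: 0.0
```

Emit:
send_rows(motion="1 0 0 0 0; 1 0 0 0 0; 1 0 0 0 0; 1 0 0 0 0; 1 0 0 0 0")

```text
clock: 24.9
eef_pos: [0.6147, -0.0526, 0.1989]
tool_rot: [0.739, 0.672, 0.034, -0.013]
ft_force: [-0.1, 0.4, 0.4]
grip_width: 0.0
grasp_force: 0.0
```

Run:
```python
from h import *
s=vision.camera("side"); t=vision.camera("top")
for n in ("side","top"):
  for d in boxes_of(n,"ball")[:3]: print(n,round(d["conf"],2),np.round(d["rect"],1))
for d in boxes_of("side","crossbar")[:1]: print("bar",np.round(d["rect"],1))
c=np.array([*(world(-187,0)-.0035*X),.0375]); print(proj("side",c),proj("top",c))
# change vs the start picture, at the lane start and in the box
for n,im,R in (("side",s,((282,267),(285,315),(287,325))),("top",t,tuple(tuple(int(v) for v in proj("top",c)) for _ in (1,)))):
  o=cv2.imread(f"pics/{n}0.png")[:,:,::-1]
  for u,v in R: print(n,u,v,"before",o[v-5:v+6,u-5:u+6].reshape(-1,3).mean(0).round(),"after",im[v-5:v+6,u-5:u+6].reshape(-1,3).mean(0).round())
a=cv2.resize(s[250:350,250:330],None,fx=4.5,fy=4.5,interpolation=2); b=cv2.resize(t[170:230,350:420],None,fx=5.7,fy=5.7,interpolation=2)
k=np.zeros((450,770,3),np.uint8);k[:,:360]=a;k[:b.shape[0],365:365+b.shape[1]]=b;cv2.imwrite("pics/end.png",cv2.convertScaleAbs(k[:,:,::-1],alpha=1.5))
st()
```

```text
bar [284.6 258.8  26.5   6.9]
[287.17744303 343.782939  ] [389.79503366 199.75398694]
side 282 267 before [95. 92. 89.] after [103. 100.  97.]
side 285 315 before [124. 111.  93.] after [137. 122. 103.]
side 287 325 before [96. 93. 91.] after [107. 104. 102.]
top 389 199 before [95. 93. 90.] after [138. 131. 118.]
t 25.15 p [ 0.6151 -0.0527  0.1998] q6 1.54 F [-1.3 -0.6  0.4]
tool axes cols [[0.094, 0.995, 0.033], [0.993, -0.096, 0.065], [0.067, 0.027, -0.997]]
```

Run:
```python
from h import *
t=vision.camera("top"); print([ (round(d["conf"],2),np.round(d["rect"],1)) for d in boxes_of("top","ball")[:3]])
s=vision.camera("side"); print([ (round(d["conf"],2),np.round(d["rect"],1)) for d in boxes_of("side","ball")[:3]])
g=lambda i:cv2.cvtColor(i,cv2.COLOR_RGB2GRAY)
t0=g(cv2.imread("pics/top0.png")[:,:,::-1].copy()); s0=g(cv2.imread("pics/side0.png")[:,:,::-1].copy()); 
print("top before/after"); print(t0[188:212:2,376:412:2]); print(g(t)[188:212:2,376:412:2])
print("side lane start before/after"); print(s0[258:278:2,272:294:2]); print(g(s)[258:278:2,272:294:2])
```

```text
[]
[(0.3, array([237.9, 244.4,   6.9,  34.9]))]
top before/after
[[ 93  93  79  66  89  56  52  81  87  94  97 110 109 128 127 128 130 131]
 [ 79  69  82  80  81  74  52  50  52  51  50  48  52  47  54  51  59  36]
 [ 75  66  57  45  89  68  68  64  63  59  56  53  50  50  32  30  35  33]
 [ 62  70  77  77 118 116 117  68  70  70  69  67  49  51  32  33  33  31]
 [ 54  50  65  62 125 123 116  68  70  70  69  67  51  50  31  33  34  33]
 [ 52  49 122  82 124 122 116  67  69  69  69  63  51  52  30  34  31  30]
 [105  77 104  89 124 123 116  70  68  69  69  81  49  51  28  30  32  33]
 [ 49  49  95  88 125 124 116  70  69  69  71  71  51  53  32  32  32  35]
 [ 64  67  68  71 118 125 117  68  67  68  70  68  50  52  29  33  34  31]
 [ 51  51  50 133  72  58 103 129 126 114 103  92  65  47  25  25  30  31]
 [ 57  54  52  50  51  53  51  49  50  52  53  52  52  69  69  90 101  66]
 [ 60  60  61  62  65  63  63  62  64  59  54  70 115 140 142 141 140 138]]
[[134 135 133 133 133 132 128 127 112  57 111 130 129 131 108  53 132 131]
 [136 135 134 134 132 132 129 129 121  67 117 129 129 130  
[... 1037 characters left out ...]
 80  90  86  84  92 116 111  94 125 126]
 [ 94  81  75  78  81  81  79  80 102 123 126]
 [101  79  74  73  76  77  75  77 125 121 118]
 [ 94  97  75  77  79  84  95  77 119 118 123]
 [ 82 115  97  92  78  81 116 114 108 104 120]]
[[ 85 113 116 113 109 107 106 104 107 105 109]
 [104  95  80  94  94 121 120 100 136 139 135]
 [120 109 105 101 105 105 123 136 132 140 137]
 [105  97 111 100 102 107  89  96 107 137 137]
 [104  96 126  90  89  98  95 121 109 137 138]
 [104  95 103  90  91  93 104 138 109 138 139]
 [104  90 128  89  90  92  93 133 114 136 139]
 [112  88  89  88  90  89  89  92 139 133 131]
 [109 109  84  94 137  96 106  87 131 131 136]
 [105 128 108 108 131  97 129 127 120 116 133]]
```

The arm hides the box from above. I'll swing aside for a clear view.

Emit:
send_rows(motion="1 4 -2 -1 0; 1 8 -4 -1 0; 1 12 -6 -1 0; 1 16 -8 -1 0; 1 20 -10 -1 0")

```text
clock: 25.85
eef_pos: [0.5333, 0.1563, 0.221]
tool_rot: [0.74, 0.672, 0.034, -0.012]
ft_force: [0.9, -0.2, -0.6]
grip_width: -0.0001
grasp_force: 0.0
```

Emit:
send_rows(motion="1 4 -1 0 0; 1 7 -2 0 0; 1 10 -3 0 0; 1 10 -3 0 0; 1 10 -3 0 0")

```text
clock: 26.35
eef_pos: [0.5133, 0.2577, 0.2265]
tool_rot: [0.739, 0.673, 0.034, -0.012]
ft_force: [-0.0, 0.5, 0.2]
grip_width: -0.0
grasp_force: 0.0
```

Run:
```python
from h import *
t=vision.camera("top"); print([ (round(d["conf"],2),np.round(d["rect"],1)) for d in boxes_of("top","ball")[:3]])
s=vision.camera("side"); print([ (round(d["conf"],2),np.round(d["rect"],1)) for d in boxes_of("side","ball")[:3]])
g=cv2.cvtColor(t,cv2.COLOR_RGB2GRAY); print(g[188:212:2,376:412:2])
from h import bot
b0=cv2.imread("pics/top0.png"); d=cv2.absdiff(b0[:,:,::-1].copy(),t).max(2)
print("diff>40 in jig area", np.argwhere(d[186:214,300:415]>40)[:,::-1].mean(0)+[300,186] if (d[186:214,300:415]>40).any() else None,(d[186:214,300:415]>40).sum())
for n in ("bumper_cap","spare_arm","bobbin","star_post","plunger","rubber_ring"):
    for q in boxes_of("top",n)[:1]: print(n,np.round(q["rect"],1))
st()
```

```text
[(0.45, array([392.9, 199.8,   5.1,  13.7])), (0.27, array([151.7, 254.2,  20.7,  18.8]))]
[]
[[100 102  85  71  96  60  59  87  94 102 106 119 117 136 137 136 138 141]
 [ 83  75  86  89  89  79  55  57  57  55  54  57  52  53  61  56  63  38]
 [ 83  71  60  50  95  74  75  69  68  66  60  60  56  54  36  36  35  35]
 [ 67  77  80  84 126 125 126  72  77  76  78  73  55  56  32  35  36  35]
 [ 57  52  71  71 133 131 126  72  78  64  65  70  57  55  33  37  33  35]
 [ 56  55 130  89 132 130  70  62  90  90  70  69  55  59  37  37  36  33]
 [113  82 113  97 134  83  73  64  94  99  72  69  55  57  37  36  35  36]
 [ 51  55  99  94 135 123  72  57  88  68  71  65  57  59  36  34  37  33]
 [ 71  75  75  76 126 136 123  71  60  60  64  76  55  57  36  34  35  35]
 [ 55  56  55 142  81  62 111 138 137 121 111  97  73  52  31  31  34  33]
 [ 61  58  57  57  54  55  53  53  55  55  57  57  55  73  73  98 109  71]
 [ 63  65  65  67  67  67  69  68  69  63  61  75 123 151 151 150 149 149]]
diff>40 in jig area [358.09375 197.15625] 32
bumper_cap [347.4 239.1  28.5  28.1]
spare_arm [291.1 223.4  31.6  10.2]
bobbin [299.1 158.8  10.1  12.3]
plunger [372.2 161.1  36.3  12.9]
rubber_ring [386.9 241.1  19.9  18.1]
t 26.85 p [0.5138 0.2566 0.2266] q6 2.11 F [ 0.7 -0.3 -0.1]
tool axes cols [[0.095, 0.995, 0.034], [0.993, -0.097, 0.065], [0.067, 0.027, -0.997]]
```

The ball is in the box: a new round spot at about (393,200) on the box floor, where the detector also finds it. The arm is at rest and the loose parts are unmoved.

```bash
python3 -c "
from workcell import workorder
print(workorder.job_done())"
```

```text
the job is handed in; nothing more can be done
None
```

I cocked the jig at about 10 N, saw it stay cocked with the hand away, and tripped it at about 3.5 N. The ball landed in the catch box and I handed the job in; an earlier pass slipped off the crossbar at about 10 N before the latch caught.

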